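# Count the tube rack and hold it up level over its tray

## Task

Log the rack on the bench tally counter: swing the counter's red-posted lever all the way to its stop, then let go so that it springs back. Then lift the blue tube rack (the one with the carrying bar), with all its tubes, out of the white tray and hold it steady and level about 10 cm above where it stood, still over the tray, for inspection; finish while still holding it there. Leave the bottle, the jar and the tip box where they are.

Things in the scene. Friction and masses are not known exactly. Their poses are not given: they have to be found in the camera images.
- rack: blue tube rack to lift, 0.3 to 0.55 kg with tubes: block 150 (its x) x 90 (its y) x 45 mm high with six square wells, and above it a carrying bar along rack x over its middle, on an upright post at each end (9 mm thick, outer face 74 mm from the middle). Stands loose in the tray, not fixed, with 13 mm play along tray x and 8 mm along y each way when centred. Origin: centre of its underside; z up
- rack_bar (a point): middle of the blue carrying bar, axes as the rack's. Bar 148 mm long (rack x), 16 mm wide (rack y), 18 mm high; this point is its centre, 121 mm above the rack's underside and above the rack's centre. Grip here from above, closing along rack y. Free space below it down to the tube caps (tops 64 mm above the rack's underside)
- tray: white shallow plastic tray fixed to the bench, outside 186 (its x) x 116 (its y) x 28 mm high, walls and floor 5 mm thick; the rack stands on its floor, long side along tray x. Origin: centre of its underside, on the bench; z up
- counter: grey bench tally counter screwed to the bench on a dark steel foot plate 110 x 90 mm; housing 85 (its x) x 70 (its y) mm, top 50 mm above the bench; a window with four blank white number wheels on top, towards its +x. Origin: centre of the foot's underside; z up
- advance (a joint): the counter's sprung lever, a flat steel arm turning about a vertical pivot on the housing's top. 0 rad at rest, 1.0 at its stop, growing counter-clockwise from above: the arm points from the pivot at angle pi - 0.5 + value in the counter's frame (post sweeps across its -x side, from +y to -y). Spring: about 1 N at the post at rest, 3.6 N at the stop; let go, it returns to 0
- lever_post (a point): red upright round post at the end of the lever, 12 mm in diameter, top 102 mm above the bench, steel arm below it up to 60 mm above the bench; this point is on the post's axis 82 mm above the bench, 62 mm from the pivot, and moves with the lever. It can be pinched from above or pushed sideways
- lever_pivot (a point): pivot axis of the lever, on the housing's top (52 mm above the bench)
- tube0: clear capped sample tube with red cap, 16 mm in diameter, cap 18 mm, 58 mm tall, standing loose in a well of the rack at rack x -42, y -26 mm, its foot 6 mm above the rack's underside. Origin: centre of its underside
- tube1: clear capped sample tube with orange cap, 16 mm in diameter, cap 18 mm, 58 mm tall, standing loose in a well of the rack at rack x -42, y 26 mm, its foot 6 mm above the rack's underside. Origin: centre of its underside
- tube2: clear capped sample tube with green cap, 16 mm in diameter, cap 18 mm, 58 mm tall, standing loose in a well of the rack at rack x 0, y -26 mm, its foot 6 mm above the rack's underside. Origin: centre of its underside
- tube3: clear capped sample tube with yellow cap, 16 mm in diameter, cap 18 mm, 58 mm tall, standing loose in a well of the rack at rack x 42, y 26 mm, its foot 6 mm above the rack's underside. Origin: centre of its underside
- bottle: bystander: white reagent bottle with blue cap, 66 mm in diameter, 150 mm tall, loose. Origin: centre of its underside
- tipbox: bystander: grey pipette tip box with black top, 85 (its x) x 120 (its y) x 60 mm high, loose. Origin: centre of its underside
- jar: bystander: small white jar with red lid, 50 mm in diameter, 65 mm tall, loose. Origin: centre of its underside

How it is judged:
By the outcome, as a careful person would: the job done as asked, in the order asked, and still so for the second after the job is handed in, while the arm keeps its last pose, push and grip.
It also fails if it takes over 48 s, if anything falls off the work surface, if the arm or the gripper's body presses on something with over 40 N, if the wrist force passes 120 N, or if a joint passes its speed limit or range.

## Robot

A 7-joint arm with a two-finger parallel gripper is mounted at the origin on the work surface. World frame = base frame: x ahead of the robot, y to its left, z up, the work surface at z = 0. Lengths are in m, angles in rad, forces in N, time in s.
With the tool pointing down it reaches from about 0.4 to 0.75 m from the base axis. Payload 19.5 kg.
Tool frame: the origin (TCP) lies at the very end of the fingers, on their centre line; the grasp point (between the pads) lies 19 mm behind it (arm.grip_point_offset is the distance from the TCP to the grasp point, in m); z points along the fingers, y is the line along which they close (so a half turn about z gives the same grasp; the last joint's range is limited). The gripper opens to 85 mm and grips with 20 to 120 N. Pads are 22 mm wide; open, the fingers measure 114 mm over their backs; the gripper's body (76 mm by 85 mm) begins 54 mm behind the grasp point. The pads swing forward as they close: fully open they stand 13 mm farther back than shut.
Start: joints at [1.183, 0.707, -0.028, 1.485, 0.022, 0.951, -0.075], TCP at [0.195, -0.541, 0.231] pointing down, gripper open.
Joint ranges: [-2.71, 2.71], [-0.32, 2.16], [-1.57, 1.52], [0, 2.45], [-1.46, 4.6], [0, 2.02], [-2.83, 2.83]. Speed limits (rad/s): [1.89, 1.89, 2.57, 2.57, 3.01, 3.01, 3.01].

## Interface

Orientations are given as a rotation vector (axis times angle).
In Python, from bench import arm gives the robot as it stands. The module is installed in compiled form; this text tells all that it offers. Calls block until the motion is done:
- arm.move_pose(position, orientation): joint-space move of the TCP to a pose.
- arm.move_straight(position, ori=None, feed=0.15): straight line of the TCP; ori=None keeps the orientation; feed is the mean speed in m/s.
- arm.goto_joints(angles): joint-space move.
- arm.grip(opening, squeeze=None): opening from 0.0 (shut) to 1.0 (fully open); squeeze is the grip in N (None keeps the last); returns when the fingers have stopped.
- arm.wait(seconds).
- arm.solve_ik(position, orientation): joint angles nearest the present ones, or None.
- arm.read_state(): the state.
- arm.read_camera(name): name is "scene" or "top" or "wrist"; returns a dict with "frame" (420x560x3 uint8, red, green, blue), "camera_matrix" (3x3 intrinsics, pixels), "distortion" ([k1, k2, p1, p2, k3] as OpenCV has them; the pictures are not rectified), "R" (3x3) and "t" (3): a world point X has camera coordinates R X + t. Camera axes: x right, y down, z forward; pixel columns grow to the right and rows downward; lengths in m; the calibration is good to about 2 mm. A picture is of the moment at which its call begins. There is no depth.
A pose or a line that the arm cannot do raises arm.Unreachable and nothing moves.
- arm.sign_off(): hands the job in; it is judged then, once.
Trained networks look in a picture, given as the dict that the camera call returned (one of the last four; its "shot" number tells which), for a name from the list of things; names that differ only in an ending like _2 or _b are one class to them, and where a whole thing is asked for, a point or a joint stands for the part that bears it (a point fixed in the world has none). Each returns a list of dicts, best first, with "conf" (0 to 1); they miss things now and then, are a little off and sometimes report something else, mostly with a low value. They report only what shows in the picture. A call takes as long as a camera call.
- arm.boxes_of(picture, thing): "xyz" ([x, y, z] in m, in the coordinates of the camera as it stood for that picture, good to about 4 mm: the middle of the surface that is visible of it).
The state is a dict: "t": time; "joints": joint angles; "qd": joint speeds; "tau": joint torques, N m; "ee_pos": TCP position; "tool_rot": TCP orientation; "force": force on the tool from outside, world axes, zero at the start; "wrist_torque": the same for the moment, N m; "opening": opening from 0.0 (shut) to 1.0 (fully open); "gripper_force": force on a finger pad.
Only numpy, scipy, OpenCV 4.12 (cv2) and the standard library are available. Lean on these libraries where they do the work, as an engineer would, in place of code of your own. Each camera call takes 0.05 s, during which the arm holds its last target. There are 200 camera calls.

## Working session

There is one attempt and no reset: what is moved stays moved. The work goes in short steps, each a Python script; the robot and the scene stay as the last script left them, time stands still between calls to the robot, and variables do not carry over. Pictures are saved under pics/ and viewed, at most 10 in all, crops included, and the job is handed in when it is done.

```bash
mkdir -p pics; cat > h.py <<'E'
from bench import arm
import numpy as np, cv2
from scipy.spatial.transform import Rotation as Ro
def world(p,xyz): return np.array(p["R"]).T@(np.array(xyz)-np.array(p["t"]))
def save(p,n): cv2.imwrite(f"pics/{n}.png",p["frame"][:,:,::-1])
def px(p,X):
    return cv2.projectPoints(np.array(X,float).reshape(-1,3),cv2.Rodrigues(np.array(p["R"]))[0],np.array(p["t"],float),np.array(p["camera_matrix"],float),np.array(p["distortion"],float))[0][:,0]
def ray(p,u,z):
    n=cv2.undistortPoints(np.array([[u]],float),np.array(p["camera_matrix"],float),np.array(p["distortion"],float))[0,0]
    R=np.array(p["R"]);c=-R.T@np.array(p["t"]);d=R.T@np.array([n[0],n[1],1]);return c+d*(z-c[2])/d[2]
def down(a): # tool y at world angle a(rad), pointing down
    y=np.array([np.cos(a),np.sin(a),0]);z=np.array([0,0,-1.]);return Ro.from_matrix(np.c_[np.cross(y,z),y,z]).as_rotvec()
E
python3 - <<'E'
from h import *
s=arm.read_state();print(s["t"],s["ee_pos"],s["tool_rot"])
for n in["scene","top"]:
    p=arm.read_camera(n);save(p,n)
    for k in["rack","rack_bar","tray","counter","lever_post","lever_pivot","tube0","tube1","tube2","tube3","bottle","tipbox","jar"]:
        print(n,k,[(np.round(world(p,d["xyz"]),3).tolist(),round(d["conf"],2),px(p,world(p,d["xyz"]))[0].astype(int).tolist()) for d in arm.boxes_of(p,k)[:2]])
print(arm.read_state()["t"])
E
```

```text
0.0 [ 0.19476365 -0.54073133  0.2308546 ] [-3.09375433e+00 -5.40191512e-01  4.03243112e-04]
scene rack [([0.523, -0.166, 0.047], 0.7, [215, 282])]
scene rack_bar [([0.525, -0.172, 0.048], 0.9, [214, 285])]
scene tray [([0.535, -0.168, 0.025], 0.8, [221, 291])]
scene counter [([0.576, 0.166, 0.049], 0.58, [315, 175]), ([0.536, 0.189, 0.058], 0.54, [305, 159])]
scene lever_post [([0.537, 0.188, 0.058], 0.58, [305, 160])]
scene lever_pivot [([0.575, 0.166, 0.05], 0.89, [315, 175]), ([0.463, -0.167, 0.07], 0.41, [188, 264])]
scene tube0 [([0.504, -0.184, 0.065], 0.44, [201, 281]), ([0.564, -0.151, 0.07], 0.42, [236, 280])]
scene tube1 [([0.504, -0.184, 0.065], 0.44, [201, 281]), ([0.564, -0.151, 0.07], 0.42, [236, 280])]
scene tube2 [([0.504, -0.184, 0.065], 0.44, [201, 281]), ([0.564, -0.151, 0.07], 0.42, [236, 280])]
scene tube3 [([0.504, -0.184, 0.065], 0.44, [201, 281]), ([0.564, -0.151, 0.07], 0.42, [236, 280])]
scene bottle [([0.812, -0.037, 0.102], 0.68, [382, 282])]
scene tipbox [([0.765, 0.162, 0.054], 0.81, [394, 209])]
scene jar [([0.391, -0.006, 0.054], 0.95, [203, 196])]
top
[... 273 characters left out ...]
[([0.537, 0.186, 0.063], 0.66, [174, 241])]
top lever_pivot [([0.561, 0.175, 0.049], 0.77, [182, 229])]
top tube0 [([0.499, -0.18, 0.07], 0.54, [365, 262]), ([0.561, -0.144, 0.067], 0.46, [345, 229])]
top tube1 [([0.499, -0.18, 0.07], 0.54, [365, 262]), ([0.561, -0.144, 0.067], 0.46, [345, 229])]
top tube2 [([0.499, -0.18, 0.07], 0.54, [365, 262]), ([0.561, -0.144, 0.067], 0.46, [345, 229])]
top tube3 [([0.499, -0.18, 0.07], 0.54, [365, 262]), ([0.561, -0.144, 0.067], 0.46, [345, 229])]
top bottle [([0.79, -0.019, 0.099], 0.96, [281, 110])]
top tipbox [([0.754, 0.18, 0.056], 0.65, [183, 135])]
top jar [([0.387, 0.008, 0.063], 0.81, [266, 321]), ([0.562, -0.142, 0.069], 0.32, [344, 229])]
1.4
```

View pics/top.png

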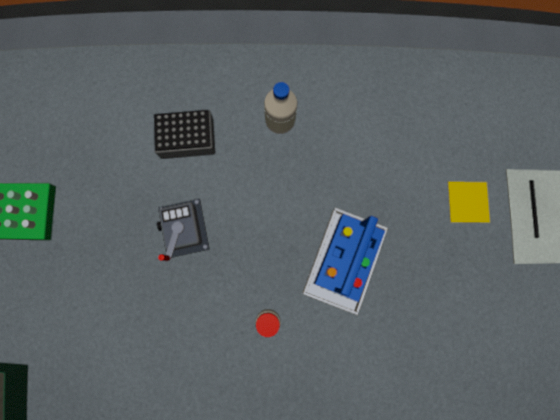

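View pics/scene.png

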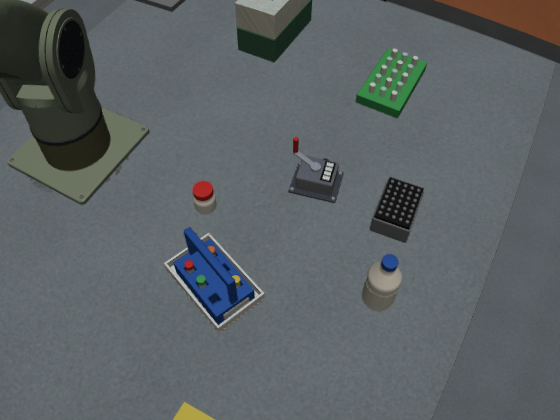

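The top view shows the counter with its post at about (165,257), pivot (177,228) and wheels (176,213). The rack caps are red (357,283), orange (332,272), green (366,262) and yellow (348,231). The bar runs from about (342,292) to (374,221). I'll measure from these pixels.

```bash
cat >> h.py <<'E'
def fit(model,obs):
    m=np.array(model)[:,:2];o=np.array(obs)[:,:2];a=m-m.mean(0);b=o-o.mean(0)
    yaw=np.arctan2((a[:,0]*b[:,1]-a[:,1]*b[:,0]).sum(),(a*b).sum());R=np.array([[np.cos(yaw),-np.sin(yaw)],[np.sin(yaw),np.cos(yaw)]])
    t=o.mean(0)-R@m.mean(0);return t,yaw,np.linalg.norm(m@R.T+t-o,axis=1)
def blob(p,lo,hi,box):
    x0,y0,x1,y1=box;h=cv2.cvtColor(p["frame"][y0:y1,x0:x1],cv2.COLOR_RGB2HSV);m=cv2.inRange(h,np.array(lo),np.array(hi))
    ys,xs=np.nonzero(m);return (xs.mean()+x0,ys.mean()+y0) if len(xs) else None
CAPS=[(-.042,-.026),(-.042,.026),(0,-.026),(.042,.026)]
E
python3 - <<'E'
from h import *
p=arm.read_camera("top")
c=[(357,283),(332,272),(366,262),(348,231)]
o=[ray(p,u,.068) for u in c];print(np.round(o,3));t,y,r=fit(CAPS,o);print("rack",t,y,r)
post=ray(p,(162.5,257.5),.102);piv=ray(p,(177.5,228),.055);print("post",post,piv,np.linalg.norm((post-piv)[:2]),"yaw",np.arctan2(*(post-piv)[1::-1])-np.pi+.5)
# candidates
for a in (y+np.pi/2,y-np.pi/2):
    print("bar",arm.solve_ik([t[0],t[1],.107],down(a)))
b=np.arctan2(*(post-piv)[1::-1])
for k in(1,-1): 
  for v in (0,1):
    P=piv[:2]+.062*np.array([np.cos(b+v),np.sin(b+v)]);print(k,v,P,arm.solve_ik([*P,.067],down(b+v+k*np.pi/2)))
E
```

```text
[[ 0.46  -0.164  0.068]
 [ 0.48  -0.117  0.068]
 [ 0.499 -0.182  0.068]
 [ 0.559 -0.149  0.068]]
rack [ 0.50914389 -0.15688053] -0.39759540702156315 [0.00097237 0.00016026 0.00130273 0.00085107]
post [0.50439848 0.19638423 0.102     ] [0.56380419 0.18282123 0.055     ] 0.0609343415196246 yaw 0.27553590736399736
bar [ 0.48035355  0.85806611 -0.45827031  1.76948874  0.5833988   0.65304464
  0.85868417]
bar [ 0.1178025   0.84419538  0.22984408  1.78142626 -0.32978925  0.5536856
 -1.41306668]
1 0 [0.50335956 0.19662143] [-0.63728589  0.94943918  0.40340824  1.77892744 -0.65556149  0.55105859
 -1.60900312]
1 1 [0.51953335 0.1394151 ] [-0.37275638  0.90635805  0.09725059  1.78297595 -0.17286755  0.46051019
 -0.95276995]
-1 0 [0.50335956 0.19662143] [-0.221645    0.92654443 -0.40187245  1.76531423  0.61044127  0.57707109
  0.34449021]
-1 1 [0.51953335 0.1394151 ] [ 0.12145736  1.05380214 -0.91043765  1.76659104  1.0640686   0.90306769
  1.06108385]
```

```bash
python3 - <<'E'
from h import *
P=np.array([.504,.1965]);b=np.pi-.5+.2755
arm.move_pose([*P,.17],down(b+np.pi/2)); arm.grip(.4)
s=arm.read_state();print(s["t"],s["ee_pos"],s["force"],s["opening"])
p=arm.read_camera("wrist");save(p,"w1")
for k in["counter","lever_post","lever_pivot"]:
    print(k,[(np.round(world(p,d["xyz"]),4).tolist(),round(d["conf"],2)) for d in arm.boxes_of(p,k)[:2]])
print(px(p,[[.504,.1965,.102],[.504,.1965,.062],[.5638,.1828,.055],[*P,.151]]))
E
```

```text
4.825 [0.50399959 0.19650146 0.16999259] [-0.29496403  0.43186567  0.49847983] 0.4001093892167389
counter [([0.571, 0.1843, 0.0488], 0.72)]
lever_post [([0.5429, 0.1907, 0.0599], 0.91)]
lever_pivot [([0.572, 0.1804, 0.0491], 0.67)]
[[276.93527387 229.75567392]
 [277.18947457 210.08668826]
 [277.08687502 119.01888647]
 [276.47590379 265.388233  ]]
```

View pics/w1.png

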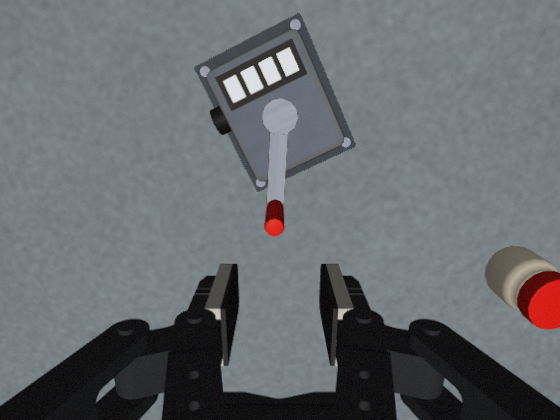

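Post top at (274,227) and pivot at (280,117), both within about 2 mm of the prediction. Next I'll cage the post and sweep the lever while watching the force.

```bash
python3 - <<'E'
from h import *
p=arm.read_camera("wrist")
po=ray(p,(274.3,227.5),.102)[:2];pi=ray(p,(280,117),.0575)[:2]
d=po-pi;b=np.arctan2(d[1],d[0]);r=np.linalg.norm(d);print(po,pi,r,b-np.pi+.5)
np.save("ctr.npy",[*pi,b])
def pose(v,z=.068): return [*(pi+.062*np.array([np.cos(b+v),np.sin(b+v)])),z],down(b+v+np.pi/2)
arm.move_straight(*pose(0,.14));arm.move_straight(*pose(0),feed=.1);arm.grip(.26)
f0=np.array(arm.read_state()["force"]);v=0
while v<1.4:
    v+=.15 if v<.8 else .025
    arm.move_straight(*pose(v),feed=.06)
    s=arm.read_state();f=np.array(s["force"])-f0;tq=f[:2]@[-np.sin(b+v),np.cos(b+v)]
    print(round(s["t"],2),round(v,3),round(tq,2),np.round(f,1))
    if tq<-9: break
q=arm.read_camera("wrist");save(q,"w2");t=arm.read_camera("top");cv2.imwrite("pics/t2.png",cv2.resize(t["frame"][180:280,120:240,::-1],None,fx=4,fy=4))
E
```

```text
[0.5057268  0.19771691] [0.56477453 0.18060811] 0.061476382219161275 0.21797755704555133
6.88 0.15 0.06 [-0.1 -0.  -1.1]
7.18 0.3 -0.7 [-1.3  0.7 -0.1]
7.49 0.45 -2.71 [-0.8  2.6 -1.4]
7.8 0.6 -1.72 [-0.5  1.6 -1.7]
8.11 0.75 -2.62 [-0.1  2.9 -0.5]
8.42 0.9 -3.18 [-1.4  2.9 -1.1]
8.67 0.925 -2.2 [ 0.2  2.9 -1.5]
8.92 0.95 -3.51 [-0.6  4.  -2.3]
9.17 0.975 -2.4 [-0.9  2.3 -1.7]
9.42 1.0 -2.42 [-1.   2.4 -1.4]
9.67 1.025 -1.98 [ 0.3  3.  -1.7]
9.92 1.05 -4.07 [-2.1  3.6 -1.3]
10.17 1.075 -5.74 [-3.1  5.1 -1.1]
10.42 1.1 -11.71 [-6.5 10.2  1.4]
```

View pics/w2.png

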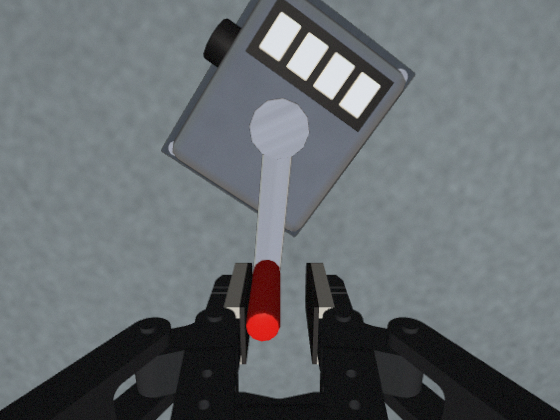

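The lever is at its stop: the force rose to 11.7 N, well above the spring's 3.6 N, at about 1.02 rad. The picture shows the post against the left pad at (265,300). Now I'll let go by lifting, then go above the rack.

```bash
python3 - <<'E'
from h import *
s=arm.read_state();P=s["ee_pos"]
arm.move_straight([P[0],P[1],.2],feed=.2)
t=arm.read_camera("top");b=arm.boxes_of(t,"lever_post");print([np.round(world(t,d["xyz"]),3) for d in b[:1]])
cv2.imwrite("pics/t3.png",cv2.resize(t["frame"][170:330,130:410,::-1],None,fx=2.8,fy=2.8))
arm.grip(1.0)
y=-.3976
arm.move_pose([.509,-.157,.25],down(y-np.pi/2))
p=arm.read_camera("wrist");save(p,"w3");print(arm.read_state()["t"])
c,s_=np.cos(y),np.sin(y)
w=lambda x,yy,z:[.5091+c*x-s_*yy,-.1569+s_*x+c*yy,z]
print(px(p,[w(-.074,0,.135),w(.074,0,.135)]+[w(*k,.069) for k in CAPS]))
E
```

```text
[]
13.25
[[279.34925845 299.0333869 ]
 [280.05534749  99.13086167]
 [307.88503233 230.72132104]
 [250.89147526 230.56845305]
 [309.10021263 185.82860796]
 [249.04427572 137.40473187]]
```

View pics/t3.png

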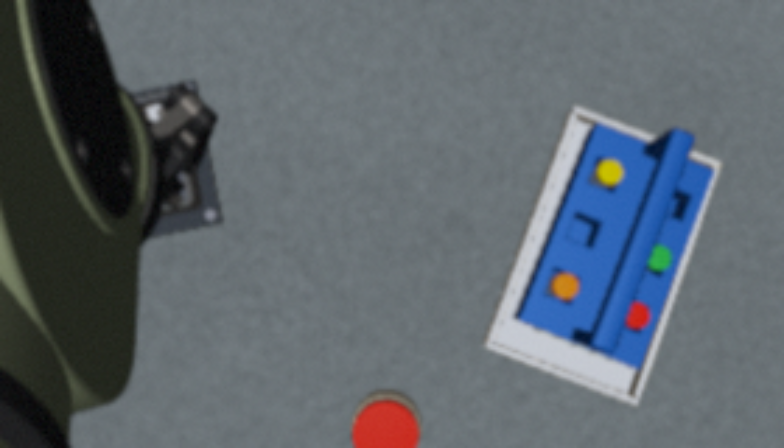

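View pics/w3.png

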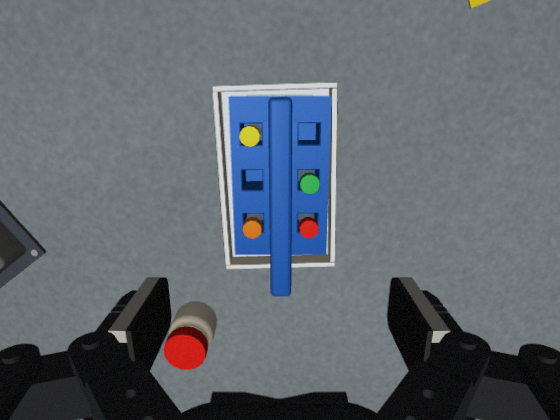

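The rack bar and caps match the prediction within 1–2 px: bar ends at (281,297) and (280,98), red cap at (308,228). All four tubes are in place and nothing else has moved. Descending to grip the bar.

```bash
python3 - <<'E'
from h import *
o=down(-.3976-np.pi/2);P=[.5089,-.1574]
arm.move_straight([*P,.107],o,feed=.12)
f0=np.array(arm.read_state()["force"])
arm.grip(0,80);s=arm.read_state();print(s["t"],s["opening"],s["gripper_force"],np.round(np.array(s["force"])-f0,1))
arm.move_straight([*P,.137],feed=.05);s=arm.read_state();print(s["t"],s["opening"],np.round(np.array(s["force"])-f0,1),s["wrist_torque"])
arm.move_straight([*P,.207],feed=.08);arm.wait(.5)
s=arm.read_state();print(s["t"],s["opening"],s["gripper_force"],np.round(np.array(s["force"])-f0,1),s["wrist_torque"],s["ee_pos"])
p=arm.read_camera("wrist");save(p,"w4");q=arm.read_camera("scene");cv2.imwrite("pics/s4.png",cv2.resize(q["frame"][100:350,130:430,::-1],None,fx=2.4,fy=2.4))
E
```

```text
15.2417 0.1737299039728003 78.98708939552307 [0.6 3.5 3. ]
15.9917 0.17250370397970058 [-0.1 -0.3 -5. ] [-0.00723879 -0.02860463  0.04362343]
17.5167 0.17119205473974322 78.00896644592285 [-0.3  0.6 -5.4] [-0.04441697  0.00787815 -0.0004998 ] [ 0.50888977 -0.15736856  0.20695971]
```

View pics/s4.png

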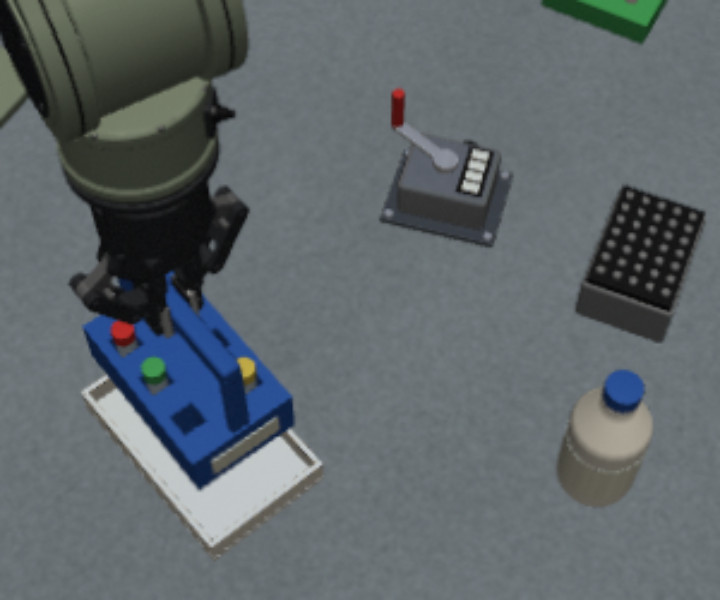

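View pics/w4.png

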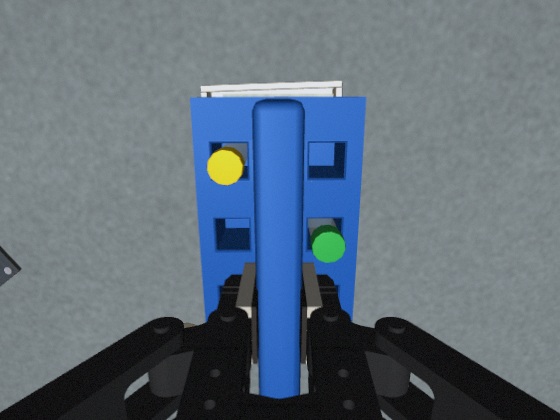

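The lever is back at rest, and the rack is above the tray with its tubes in. I'll check tilt and steadiness numerically before handing in.

```bash
python3 - <<'E'
from h import *
y=-.3976;c,s_=np.cos(y),np.sin(y)
p=arm.read_camera("wrist");f1=p["frame"].astype(int)
w=lambda x,yy,z:[.5089+c*x-s_*yy,-.1574+s_*x+c*yy,z]
for tilt in(0,.05):
    dz=lambda x:.105+x*tilt
    print(tilt,px(p,[w(.075,.045,.045+dz(.075)),w(.075,-.045,.045+dz(.075)),w(.074,0,.130+dz(.074)),w(.042,.026,.064+dz(.042)),w(0,-.026,.064+dz(0))]).round(1).tolist())
arm.wait(1);p=arm.read_camera("wrist");s=arm.read_state()
print(np.abs(p["frame"].astype(int)-f1).mean(),s["opening"],s["ee_pos"],s["t"])
E
```

```text
0 [[188.8, 99.3], [365.0, 99.0], [275.6, 104.7], [223.3, 169.8], [327.3, 249.8]]
0.05 [[187.1, 99.3], [366.7, 99.1], [275.5, 105.0], [222.7, 170.7], [327.3, 249.8]]
1.9073370181405895 0.17320000282155196 [ 0.508902   -0.15738757  0.20698776] 18.7167
```

```bash
python3 -c "
from bench import arm
print(arm.sign_off())"
```

```text
the job is handed in; nothing more can be done
None
```

The job is handed in at about 19 s. The lever went to its stop and sprang back, and the arm is holding the rack with its tubes level (within about 1°) and steady 10 cm above the tray. The bottle, jar and tip box were not touched.

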